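# Strike the props table and set the night light

### The job

The show is over: put every small prop on the table (doll heads, door knocker, castanets, hip flask, whichever are there) down inside the low steel pen, then push the pen's side door shut until it seats on its catch. Last of all set the night light on the green dimmer box with its two knurled wheels: roll the work lamp's wheel (left, as the robot sees it) down to three clicks above dark and the blue running light's wheel (right) up to seven clicks. Leave the candlestick, the tape roll and the mug where they are.

Things in the scene. Friction and masses are not known exactly. Their poses are not given: they have to be found in the camera images.
- pen: low steel props pen fixed to the table, open on top. Origin: centre of its underside. Inside 220 mm (x) by 220 mm (y), rubber floor 3 mm above the table, walls 4 mm thick and 45 mm high on the +x, -x and +y sides; the -y side is closed by the gate. A latch post, 62 mm high, stands at its -x, -y corner
- gate (a joint): angle of the pen's side door, rad: 0 = shut and seated, grows as it opens outwards (to the pen's -y); starts 0.5 to 0.85 open and stays where it is left (slight friction). A sprung ball in the latch post resists from about 0.07 rad (about 5 N at the free edge, more nearer the hinge); past about 0.03 rad it snaps the door to 0 and holds it
- gate_hinge (a point): point on the gate's vertical hinge axis, 34 mm above the table (pen frame x +112, y -116 mm); it turns with the gate: the panel lies along its -x, is 200 mm long, 5 mm thick and reaches from 7 to 61 mm above the table
- gate_edge (a point): free edge of the gate, 208 mm from the hinge axis, 34 mm above the table, in mid-thickness of the panel
- dimmer: green steel dimmer box fixed to the table, 60 (x) by 170 (y) by 60 mm high. Origin: centre of its underside. Two knurled thumbwheels (64 mm diameter, 16 mm wide, axles along x at 50 mm height) stand out of its top at y +43 and -43 mm. On the +x end a dial plate 92 mm high has for each wheel 11 white studs, one a click, and a pointer that turns with it (large stud at -y = dark, at +y = full)
- lamp_wheel_top (a point): highest point of the work lamp wheel's rim, in mid-width (dimmer frame x -5, y +43, z 82 mm; the left-hand wheel seen from the robot); does not turn. Pressed down, wheel and axle give on a spring, from about 2.5 N, by 1.2 N per mm, up to 8 mm
- blue_wheel_top (a point): the same point of the blue running light's wheel (dimmer frame x -5, y -43, z 82 mm; the right-hand wheel seen from the robot), which is alike in all else
- lamp_wheel (a joint): angle of the work lamp's thumbwheel, rad: 0 = dark, 4.189 = full, one click every 0.4189 rad (24 degrees, 13.4 mm of rim); three clicks = 1.257; starts 6 to 9 clicks up. It snaps to the nearest click when let go (about 0.035 N m to pass one). It dims when the top of the rim moves towards the dimmer's -y and brightens towards +y
- blue_wheel (a joint): angle of the blue running light's thumbwheel, same scale, clicks and directions; starts 2 to 4 clicks up; seven clicks = 2.932
- doll_a_mid (a point): middle (half-way up, 32 mm above its base) of the first doll head: porcelain doll head 64 mm tall with dark painted hair, standing on a heavy flared shoulder plate 60 mm across and 13 mm high; head 50 mm across from 28 to 46 mm above its base; 0.1 to 0.2 kg; z = up through the crown. May be absent
- doll_b_mid (a point): middle (half-way up, 32 mm above its base) of the second, identical doll head: porcelain doll head 64 mm tall with dark painted hair, standing on a heavy flared shoulder plate 60 mm across and 13 mm high; head 50 mm across from 28 to 46 mm above its base; 0.1 to 0.2 kg; z = up through the crown. May be absent
- knocker_mid (a point): middle (13 mm above its underside) of the brass door knocker lying on its back plate: plate 72 (x) by 40 (y) by 12 mm thick, on it a flat ring and, 14 mm towards +x, a round boss 32 mm across up to 27 mm high; 0.2 to 0.4 kg. May be absent
- castanets_mid (a point): middle (half-way up) of the pair of dark wooden castanets, held shut as one flat round piece 52 mm across and 25 mm thick, lying flat (z = thickness); a small hinge lug sticks out 1 mm at +x; about 0.07 kg. May be absent
- flask_mid (a point): middle (half-way up) of the chrome hip flask lying flat: body 64 (x) by 54 (y) by 22 mm thick (z), screw cap 17 mm across reaching 44 mm from the middle along +x; 0.11 to 0.22 kg. May be absent
- candlestick: bystander: brass candlestick, foot 72 mm across, 95 mm high; origin under its centre
- tape: bystander: roll of black tape lying flat, 84 mm across, 24 mm high; origin under its centre
- mug: bystander: blue mug 72 mm across, 85 mm high; origin under its centre
Things that resemble listed ones, but are neither listed nor needed, are in the scene too. Of the things that look like the part that bears castanets_mid, the largest one is meant.

How it is judged (in metres and radians):
On the way, in this order (a step that is already met when the one before it is completed fails the run):
1. every prop present lies inside the pen (x of doll_a_mid in the frame of pen between -0.097 and 0.097 m and y of doll_a_mid in the frame of pen between -0.099 and 0.099 m and z of each of doll_a_mid, doll_b_mid, knocker_mid, castanets_mid, flask_mid in the frame of pen below 0.05 m and x of doll_b_mid in the frame of pen between -0.097 and 0.097 m and y of doll_b_mid in the frame of pen between -0.099 and 0.099 m and x of knocker_mid in the frame of pen between -0.097 and 0.097 m and y of knocker_mid in the frame of pen between -0.099 and 0.099 m and x of castanets_mid in the frame of pen between -0.097 and 0.097 m and y of castanets_mid in the frame of pen between -0.099 and 0.099 m and x of flask_mid in the frame of pen between -0.097 and 0.097 m and y of flask_mid in the frame of pen between -0.099 and 0.099 m), for 0.3 s.
2. the pen's door is shut on its catch (value of joint gate below 0.02 rad), for 0.3 s.
3. the lamp wheel stands at three clicks and the blue light wheel at seven (value of joint lamp_wheel between 1.11003 and 1.40324 rad and value of joint blue_wheel between 2.78555 and 3.07876 rad), for 0.3 s.
At the end, for the whole second after the job is handed in: Every prop present rests inside the pen (its middle 12 mm or more from the inner faces, below 50 mm), the door is seated (within 0.02 rad of shut), the work lamp wheel stands at the third click and the blue light wheel at the seventh (within a third of a click), all at rest and let go (all of step 1 and all of step 3 and linear speed of each of doll_a, doll_b, knocker, castanets, flask below 0.03 m/s and value of joint gate below 0.02 rad); the robot touches nothing.
It fails at once if the candlestick is shifted by more than 30 mm (distance of candlestick from where it was at the start of the episode above 0.03 m).
It fails at once if the tape is shifted by more than 30 mm (distance of tape from where it was at the start of the episode above 0.03 m).
It fails at once if the mug is shifted by more than 30 mm (distance of mug from where it was at the start of the episode above 0.03 m).
Of doll_a, doll_b, knocker, castanets, flask only 3 to 4 are there at a start; the rules pass over those that are not, and their reading is None.
At some moment in a run one of doll_a, doll_b, knocker, castanets, flask may be knocked a few centimetres aside while the robot is not near it.
Once in a run the grip may slacken for a moment while it holds something.
It also fails if it takes over 210 s, if anything falls off the work surface, if the arm or the gripper's body presses on something with over 40 N, if the wrist force passes 120 N, or if a joint passes its speed limit or range.

### The arm

A 6-joint arm with a two-finger parallel gripper is mounted at the origin on the work surface. World frame = base frame: x ahead of the robot, y to its left, z up, the work surface at z = 0. Lengths are in mm, angles in rad, forces in N, time in s.
With the tool pointing down it reaches from about 250 to 800 mm from the base axis. Payload 3.9 kg.
Tool frame: the origin (TCP) lies at the very end of the fingers, on their centre line; the grasp point (between the pads) lies 19 mm behind it; z points along the fingers, y is the line along which they close (so a half turn about z gives the same grasp; the last joint's range is limited). The gripper opens to 85 mm and grips with 20 to 120 N. Pads are 22 mm wide; open, the fingers measure 114 mm over their backs; the gripper's body (76 mm by 85 mm) begins 54 mm behind the grasp point. The pads swing forward as they close: fully open they stand 13 mm farther back than shut.
Start: joints at [-1.108, 0.26, -0.138, 1.173, 0, 1.571], TCP at [234.383, -469.766, 231.304] pointing down, gripper open.
Joint ranges: [-2.78, 2.78], [-0.83, 1.72], [-1.28, 1.37], [-1.9, 2.12], [-1.57, 1.48], [-3.14, 3.14]. Speed limits (rad/s): [2.57, 2.57, 3.14, 3.14, 3.14, 3.14].

### API

Orientations are given as a rotation vector (axis times angle).
In Python, from plant import read_state, get_image, env, models gives the robot as it stands. The module is installed in compiled form; this text tells all that it offers.
- The arm moves only by the tool step_arm, never from a script. Its argument "increments" is a list of rows, each a list of 3 entries, a list of its own where there are three numbers: the shift along the world's x, y, z as a fraction of full scale, then the turn, a rotation vector about the world's x, y, z as a fraction of full scale, then the closure, from 0 (fully open) to 1 (shut). In form: [[[dx, dy, dz], [ax, ay, az], gripper], ...]. A call has 1 to 12 rows; each row is the pose to reach, as a shift and turn from the pose commanded when the call began; what a row does not reach only later rows make up. Full scale, the value 1, is 100 mm for a shift and 90 degrees for a turn. A row lasts 1/8 s, in which the tool goes at most 62.5 mm and 10.7 degrees, less where a joint would pass 70% of its speed; a pose out of reach is approached as far as the arm can. A call with a number of a shift or a turn outside -1 to 1 is refused whole. A call with a gripper value outside its range is refused whole. The fingers move at their own pace and stop on an object; the grip force is fixed at half the most. Time passes only in rows, so rows that repeat a pose let the fingers close. It gives the time, the measured TCP pose, the force, the opening and the grip force at its end, in the units of the state.
- read_state(): the state, without advancing time (a new reading comes with each control period).
- get_image(name): name is "scene" or "top" or "wrist"; returns a dict with "color" (400x640x3 uint8, blue, green, red), "depth" (400x640 float32, mm along the optical axis (not along the pixel's ray), 0 where there is no reading), "fx", "fy", "cx", "cy" (pixels), "R" (3x3) and "t" (3): a world point X has camera coordinates R X + t. Camera axes: x right, y down, z forward; pixel columns grow to the right and rows downward; lengths in mm; the calibration is good to about 2 mm. A picture is of the moment at which its call begins.
- env.hand_in(): hands the job in; it is judged then, once.
Trained networks look in the newest picture that a camera, given by its name, has taken for a name from the list of things; names that differ only in an ending like _2 or _b are one class to them, and where a whole thing is asked for, a point or a joint stands for the part that bears it (a point fixed in the world has none). Each returns a list of dicts, best first, with "p" (0 to 1); they miss things now and then, are a little off and sometimes report something else, mostly with a low value. They report only what shows in the picture. A call takes as long as a camera call. They do not tell look-alikes from the thing itself.
- models.regions_of(camera, query): "mask" (400x640 bool, what is visible of it) and "bbox" ([centre column, centre row, width, height] in pixels, round what is visible of it).
- models.spot_point(camera, query): "uv" ([column, row] in pixels: a listed point, or the origin of a listed thing).
The state is a dict: "time": time; "joints": joint angles; "qd": joint speeds; "joint_torque": joint torques, N m; "tcp_pos": TCP position; "orientation": TCP orientation; "force": force on the tool from outside, world axes, zero at the start; "torque": the same for the moment, N m; "opening": finger opening in mm; "gripper_force": force on a finger pad.
Only numpy, scipy, OpenCV 4.12 (cv2) and the standard library are available. Lean on these libraries where they do the work, as an engineer would, in place of code of your own. Each camera call takes 0.05 s, during which the arm holds its last target. There are 200 camera calls.

## Working session

There is one attempt and no reset: what is moved stays moved. The work goes in short steps, Python scripts to look and compute and a tool call to move; the robot and the scene stay as the last step left them, time stands still between calls to the robot, and variables do not carry over. Pictures are saved under pics/ and viewed, at most 14 in all, crops included, and the job is handed in when it is done.

Besides the shell and the picture viewer there is one more tool, called by a JSON object that holds its "method" and its "body", one argument or row to a line. step_arm: Moves the arm, as the interface text tells. Its arguments: {"type":"object","properties":{"increments":{"type":"array","items":{"type":"array"}}},"required":["increments"]}

```bash
mkdir -p pics; cat > h.py <<'E'
import numpy as np, cv2
from plant import read_state, get_image, env, models
def world(im,u,v,d=None,z=None):
    r=np.array([(u-im['cx'])/im['fx'],(v-im['cy'])/im['fy'],1.0]);R=np.array(im['R']);t=np.array(im['t'])
    C=-R.T@t; w=R.T@r
    if z is not None: return C+w*(z-C[2])/w[2]
    if d is None: d=np.median(im['depth'][int(v)-1:int(v)+2,int(u)-1:int(u)+2])
    return C+w*d
def cloud(im):
    v,u=np.mgrid[0:400,0:640]; d=im['depth']; R=np.array(im['R']);t=np.array(im['t'])
    P=np.stack([(u-im['cx'])/im['fx']*d,(v-im['cy'])/im['fy']*d,d],-1)
    W=(P-t)@R; W[d<=0]=np.nan
    return W
def pix(im,X):
    c=np.array(im['R'])@np.array(X)+np.array(im['t']); return c[0]/c[2]*im['fx']+im['cx'],c[1]/c[2]*im['fy']+im['cy']
E
python3 - <<'E'
from h import *
for n in ['top','scene']:
    im=get_image(n); cv2.imwrite(f'pics/{n}0.png',im['color']); W=cloud(im)
    print(n,-np.array(im['R']).T@np.array(im['t']))
    for q in ['pen','dimmer','gate_hinge','gate_edge','lamp_wheel_top','blue_wheel_top','doll_a_mid','knocker_mid','castanets_mid','flask_mid','candlestick','tape','mug']:
        for r in models.spot_point(n,q)[:4]:
            if r['p']<.2: continue
            u,v=r['uv']; print(q,round(r['p'],2),np.round([u,v]),np.round(world(im,u,v)) )
print(read_state())
E
```

```text
top [515.85533159 -74.37348939 959.84108416]
pen 0.83 [173. 222.] [523. 298.   3.]
pen 0.74 [375. 173.] [ 646. -186.   60.]
dimmer 0.84 [374. 174.] [ 645. -186.   60.]
gate_hinge 0.81 [218. 173.] [641. 181.  45.]
gate_hinge 0.69 [380. 170.] [ 653. -198.   59.]
gate_edge 0.67 [271. 238.] [492.  51.  51.]
lamp_wheel_top 0.71 [363. 173.] [ 642. -158.   82.]
blue_wheel_top 0.9 [399. 166.] [ 659. -238.   82.]
blue_wheel_top 0.5 [378. 173.] [ 647. -194.   60.]
doll_a_mid 0.91 [440. 280.] [ 405. -338.   61.]
knocker_mid 0.7 [399. 168.] [ 657. -239.   82.]
knocker_mid 0.56 [375. 170.] [ 654. -187.   60.]
castanets_mid 0.73 [485. 241.] [ 494. -458.   17.]
castanets_mid 0.7 [478. 207.] [ 575. -442.   15.]
flask_mid 0.75 [237. 122.] [772. 145.  19.]
candlestick 0.67 [237. 123.] [769. 147.  20.]
tape 0.75 [273. 135.] [745.  60.   0.]
mug 0.73 [449. 160.] [ 691. -375.    5.]
scene [1085.2597142  -403.80302097  891.325308  ]
pen 0.94 [420. 140.] [531. 300.   2.]
pen 0.38 [396. 233.] [734.  53.  -2.]
dimmer 0.63 [292. 256.] [ 695. -212.   84.]
gate_hinge 0.97 [416. 176.] [643. 183.  35.]
gate_edge 
[... 530 characters left out ...]
 [ 720. -384.   78.]
{'time': 1.4, 'joints': array([-1.10799640e+00,  2.59968836e-01, -1.38095302e-01,  1.17269362e+00,
        5.89396069e-05,  1.57075507e+00]), 'qd': array([-0.00060289, -0.00128961,  0.00122544, -0.00020751,  0.00053906,
        0.00034578]), 'joint_torque': array([-1.17864707e-03, -4.05616629e+01,  2.54232001e+01,  1.33618407e-03,
       -3.63641652e-05,  2.84280567e-06]), 'tcp_pos': array([ 234.40393991, -469.76076463,  231.32245551]), 'orientation': array([3.05781928e+00, 7.20551686e-01, 1.04005695e-04]), 'force': array([ 0.30205358,  0.51363636, -0.56915051]), 'torque': array([ 0.06836534,  0.02846512, -0.0153229 ]), 'gripper_force': 0.0, 'opening': 85.29495841463178}
```

View pics/top0.png

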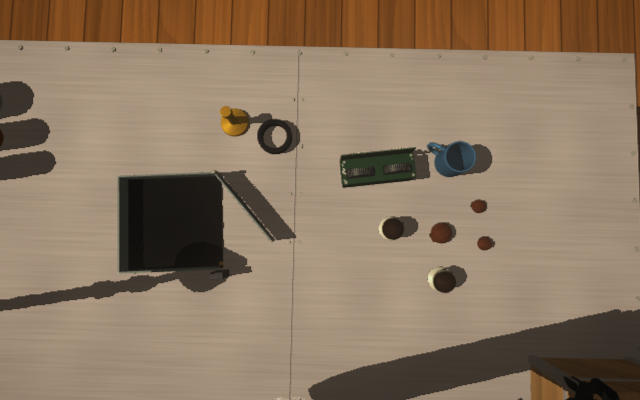

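View pics/scene0.png

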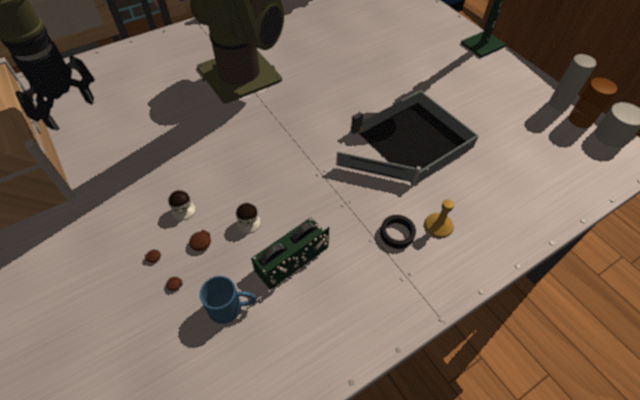

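The top view shows two doll heads at (392,228) and (441,280). The big castanets are at (441,232), with small look-alikes at (478,206) and (485,243). The pen is at left with its gate open from (217,172) to (272,240), and the dimmer is at (378,167). I see no knocker or flask. Next I measure the geometry from depth.

```bash
python3 - <<'E'
from h import *
im=get_image('top'); W=cloud(im); Z=W[...,2]
m=((Z>9)&(Z<110)).astype(np.uint8)
n,l,s,c=cv2.connectedComponentsWithStats(m,connectivity=8)
for i in range(1,n):
    if s[i,4]<25: continue
    P=W[l==i]; zt=np.nanpercentile(P[:,2],95)
    T=P[P[:,2]>zt-6] ; (cx,cy),(w,h),a=cv2.minAreaRect(P[:,:2].astype(np.float32))
    T2=cv2.minAreaRect(T[:,:2].astype(np.float32))
    print(i,s[i],np.round(c[i]),'top',round(zt),'rect',np.round([cx,cy,w,h,a],1),'toprect',np.round([*T2[0],*T2[1],T2[2]],1))
# pen inner floor
bx=(Z>-2)&(Z<8)
d=models.regions_of('top','dimmer')[0]; 
P=W[d['mask']]; P=P[(P[:,2]>55)&(P[:,2]<64)]; print('dimmer top',cv2.minAreaRect(P[:,:2].astype(np.float32)))
r=models.regions_of('top','castanets_mid')
for x in r: print(x['p'],x['bbox'],x['mask'].sum())
# walls: z ~45
P=W[(Z>40)&(Z<48)&(W[...,1]>150)&(W[...,1]<450)&(W[...,0]>350)&(W[...,0]<680)]
print('pen rim',cv2.minAreaRect(P[:,:2].astype(np.float32)))
P=W[(Z>50)&(Z<66)&(W[...,1]>0)&(W[...,1]<240)&(W[...,0]<680)]
l=cv2.fitLine(P[:,:2].astype(np.float32),cv2.DIST_HUBER,0,.01,.01).ravel();print('gate',l,P.min(0),P.max(0),len(P))
s=get_image('scene'); W2=cloud(s)
for q in ['knocker_mid','flask_mid']:
  for cam in ['scene','top']:
    for r in models.regions_of(cam,q)[:3]: print(q,cam,r['p'],r['bbox'])
cv2.imwrite('pics/crop.png',np.hstack([cv2.resize(im['color'][135:200,325:425],None,fx=4,fy=4),cv2.resize(s['color'][205:295,240:340],None,fx=4,fy=4)[:260]]))
E
```

```text
3 [220 106  28  29 572] [232. 120.] top 97 rect [772.5 154.9  59.6  64.3  41.4] toprect [774.6 156.8  23.8  23.2  75.2]
5 [257 119  35  35 535] [274. 136.] top 27 rect [738.5  54.8  81.9  82.5   3.4] toprect [738.5  55.5  81.7  80.7   1.2]
9 [427 141  49  36 947] [453. 157.] top 86 rect [ 685.7 -359.7   98.9   70.6   87.6] toprect [ 684.8 -374.4   70.1   70.3    2.8]
10 [ 339  147   77   40 2414] [377. 167.] top 88 rect [ 663.7 -192.8   71.4  170.5    7.3] toprect [ 671.3 -192.3   51.   167.4    7.8]
13 [ 117  169  158  110 2217] [168. 221.] top 62 rect [520.1 230.8 249.3 362.9   3.3] toprect [525.  119.4 248.8 139.    1.8]
15 [471 199  14  14 147] [478. 206.] top 18 rect [ 579.1 -444.5   31.4   32.1   26.1] toprect [ 578.6 -443.7   29.7   30.2   18.5]
17 [381 217  23  23 391] [392. 228.] top 65 rect [ 520.4 -230.4   51.2   48.8    3.6] toprect [ 521.5 -229.8   34.3   36.7    1.1]
18 [429 222  23  21 365] [440. 233.] top 27 rect [ 512.6 -352.2   49.6   49.8   75.6] toprect [ 511.5 -351.1   44.9   43.8   75. ]
20 [477 236  16  14 157] [484. 243.] top 19 rect [ 489.  -457.4   31.8   31
[... 231 characters left out ...]
p 104 rect [ 220.5 -669.7   93.3  261.    22.2] toprect [ 221.9 -649.4   59.1  191.2   17.2]
dimmer top ((663.7526245117188, -192.85211181640625), (71.15745544433594, 170.34970092773438), 7.2271013259887695)
0.74 [484.7, 244.8, 15.2, 15.3] 160
0.71 [440.9, 231.5, 19.7, 23.8] 356
0.71 [478.0, 207.9, 13.7, 14.6] 136
0.31 [235.1, 121.8, 23.0, 32.7] 697
0.29 [451.3, 159.6, 44.6, 34.4] 1275
pen rim ((516.3801879882812, 287.2225341796875), (247.80722045898438, 249.87228393554688), 3.2538039684295654)
gate [ 9.8556799e-01 -1.6928001e-01  4.8459955e+02  1.4776483e+02] [398.71767758  47.22083369  50.12768971] [647.25443838 213.8033295   65.67452456] 389
knocker_mid top 0.61 [441.9, 282.5, 34.5, 32.3]
```

{"method": "step_arm", "body": {
  "increments": [
    [[0.5, 0.4, 0], [0, 0, 0.12], 0],
    [[0.9, 0.8, 0], [0, 0, 0.24], 0],
    [[1, 1, -0.2], [0, 0, 0.36], 0],
    [[1, 1, -0.5], [0, 0, 0.48], 0],
    [[1, 1, -0.8], [0, 0, 0.6], 0],
    [[1, 1, -1], [0, 0, 0.706], 0],
    [[1, 1, -1], [0, 0, 0.706], 0],
    [[1, 1, -1], [0, 0, 0.706], 0]
  ]
}}

```text
time: 2.8
tcp_pos: [334.8, -370.3, 132.1]
orientation: [2.222, 2.219, -0.0]
force: [0.6, -0.8, 0.9]
opening: 85.0
gripper_force: 0.0
```

```bash
python3 - <<'E'
from h import *
s=read_state(); print(s['tcp_pos'],s['orientation'],s['joints'])
im=get_image('top'); W=cloud(im); X,Y,Z=W[...,0],W[...,1],W[...,2]
# pen walls
def L(m): 
    P=W[m][:,:2].astype(np.float32); v=cv2.fitLine(P,cv2.DIST_HUBER,0,.01,.01).ravel(); return np.round(v,4),len(P),P.min(0),P.max(0)
rim=(Z>40)&(Z<49)
for nm,m in dict(px=rim&(X>615)&(X<665)&(Y>200)&(Y<390),mx=rim&(X>380)&(X<430)&(Y>215)&(Y<390),py=rim&(Y>385)&(Y<425)&(X>430)&(X<610)).items(): print(nm,*L(m))
g=(Z>52)&(Z<66)&(Y>40)&(Y<175)&(X>460)&(X<650); print('gate',*L(g))
E
cat h.py | wc -l
```

```text
[ 334.78161497 -370.25481284  132.06064619] [ 2.22229810e+00  2.21902012e+00 -1.09680859e-04] [-8.35660114e-01  2.81054071e-01 -3.82099649e-01  9.06534941e-01
 -1.50344922e-05  7.36612336e-01]
px [ 6.250000e-02 -9.980000e-01  6.361734e+02  2.972548e+02] 166 [629.4614  200.27676] [643.0687  388.57352]
mx [ 5.870000e-02 -9.983000e-01  4.121314e+02  3.028624e+02] 146 [403.95947 216.22702] [419.06528 388.78125]
py [9.982000e-01 5.990000e-02 5.477708e+02 4.097656e+02] 240 [430.90955 400.49445] [608.07074 415.65735]
gate [  0.7498   0.6616 557.017  110.1169] 254 [485.05276  47.32442] [629.65454 173.91829]
15
```

View pics/crop.png

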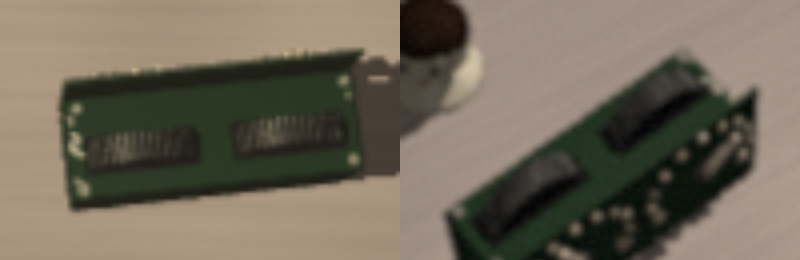

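The crop shows both knurled wheels: the lamp wheel at crop (145,148) and the blue one at (290,135). The pointers on the dial plate can't be read from here. I start with the doll at (401,-350).

{"method": "step_arm", "body": {
  "increments": [
    [[0.4, 0.1, 0], [0, 0, 0], 0],
    [[0.66, 0.2, -0.1], [0, 0, 0], 0],
    [[0.66, 0.2, -0.5], [0, 0, 0], 0],
    [[0.66, 0.2, -0.8], [0, 0, 0], 0],
    [[0.66, 0.2, -1], [0, 0, 0], 0],
    [[0.66, 0.2, -1], [0, 0, 0], 0]
  ]
}}

```text
time: 3.6
tcp_pos: [399.9, -349.4, 30.9]
orientation: [-2.22, -2.22, 0.0]
force: [-0.1, -0.1, 0.7]
opening: 85.6
gripper_force: 0.0
```

{"method": "step_arm", "body": {
  "increments": [
    [[0, 0, -0.14], [0, 0, 0], 0],
    [[0, 0, -0.14], [0, 0, 0], 0],
    [[0, 0, -0.14], [0, 0, 0], 1],
    [[0, 0, -0.14], [0, 0, 0], 1],
    [[0, 0, -0.14], [0, 0, 0], 1],
    [[0, 0, -0.14], [0, 0, 0], 1],
    [[0, 0, -0.14], [0, 0, 0], 1],
    [[0, 0, -0.14], [0, 0, 0], 1]
  ]
}}

```text
time: 4.6
tcp_pos: [400.8, -350.2, 18.3]
orientation: [2.219, 2.221, -0.0]
force: [-1.5, 1.0, 6.6]
opening: 47.1
gripper_force: 61.5
```

{"method": "step_arm", "body": {
  "increments": [
    [[0, 0, 0.4], [0, 0, 0], 1],
    [[0, 0, 0.8], [0, 0, 0], 1],
    [[0, 0, 1], [0, 0, 0], 1],
    [[0, 0, 1], [0, 0, 0], 1]
  ]
}}

```text
time: 5.1
tcp_pos: [401.5, -350.7, 118.9]
orientation: [2.218, 2.22, 0.0]
force: [0.0, -1.4, -1.7]
opening: 47.2
gripper_force: 62.3
```

{"method": "step_arm", "body": {
  "increments": [
    [[0.08, 0.5, 0], [0, 0, 0], 1],
    [[0.17, 1, 0], [0, 0, 0], 1]
  ]
}}

```text
time: 5.35
tcp_pos: [416.5, -248.5, 115.8]
orientation: [-2.221, -2.219, 0.0]
force: [1.4, 0.3, -0.8]
opening: 47.6
gripper_force: 62.2
```

{"method": "step_arm", "body": {
  "increments": [
    [[0.08, 0.5, 0], [0, 0, 0], 1],
    [[0.17, 1, 0], [0, 0, 0], 1]
  ]
}}

```text
time: 5.6
tcp_pos: [433.3, -147.9, 115.8]
orientation: [-2.219, -2.22, 0.001]
force: [-0.3, 0.2, -0.6]
opening: 47.0
gripper_force: 62.2
```

{"method": "step_arm", "body": {
  "increments": [
    [[0.08, 0.5, 0], [0, 0, 0], 1],
    [[0.17, 1, 0], [0, 0, 0], 1]
  ]
}}

```text
time: 5.85
tcp_pos: [450.3, -48.1, 115.9]
orientation: [-2.219, -2.221, 0.002]
force: [0.8, -0.6, -1.2]
opening: 47.2
gripper_force: 62.2
```

{"method": "step_arm", "body": {
  "increments": [
    [[0.08, 0.5, 0], [0, 0, 0], 1],
    [[0.17, 1, 0], [0, 0, 0], 1]
  ]
}}

```text
time: 6.1
tcp_pos: [467.4, 51.8, 115.9]
orientation: [-2.219, -2.222, 0.003]
force: [0.4, -0.5, -1.3]
opening: 46.9
gripper_force: 62.2
```

{"method": "step_arm", "body": {
  "increments": [
    [[0.08, 0.5, 0], [0, 0, 0], 1],
    [[0.17, 1, 0], [0, 0, 0], 1]
  ]
}}

```text
time: 6.35
tcp_pos: [484.3, 151.6, 115.7]
orientation: [-2.219, -2.222, 0.004]
force: [1.0, 0.1, -1.5]
opening: 47.4
gripper_force: 62.2
```

{"method": "step_arm", "body": {
  "increments": [
    [[0.08, 0.5, 0], [0, 0, 0], 1],
    [[0.17, 1, 0], [0, 0, 0], 1]
  ]
}}

```text
time: 6.6
tcp_pos: [501.4, 251.4, 115.5]
orientation: [-2.22, -2.222, 0.004]
force: [1.4, 0.2, -1.3]
opening: 47.2
gripper_force: 62.2
```

{"method": "step_arm", "body": {
  "increments": [
    [[0.08, 0.5, 0], [0, 0, 0], 1],
    [[0.17, 1, 0], [0, 0, 0], 1],
    [[0.17, 1, 0], [0, 0, 0], 1],
    [[0.17, 1, 0], [0, 0, 0], 1]
  ]
}}

```text
time: 7.1
tcp_pos: [518.1, 349.4, 115.4]
orientation: [-2.22, -2.223, 0.006]
force: [0.2, -0.2, -0.3]
opening: 47.7
gripper_force: 62.3
```

{"method": "step_arm", "body": {
  "increments": [
    [[0.02, 0.17, -0.3], [0, 0, 0], 1],
    [[0.02, 0.17, -0.7], [0, 0, 0], 1],
    [[0.02, 0.17, -0.9], [0, 0, 0], 1],
    [[0.02, 0.17, -0.93], [0, 0, 0], 1],
    [[0.02, 0.17, -0.93], [0, 0, 0], 1],
    [[0.02, 0.17, -0.93], [0, 0, 0], 0.3],
    [[0.02, 0.17, -0.93], [0, 0, 0], 0],
    [[0.02, 0.17, -0.93], [0, 0, 0], 0],
    [[0.02, 0.17, -0.6], [0, 0, 0], 0],
    [[0.02, 0.17, -0.2], [0, 0, 0], 0],
    [[0.02, 0.17, 0.1], [0, 0, 0], 0]
  ]
}}

```text
time: 8.48
tcp_pos: [521.9, 367.7, 129.4]
orientation: [2.22, 2.222, 0.003]
force: [0.3, 0.6, 0.4]
opening: 85.2
gripper_force: 0.0
```

```bash
cat > look.py <<'E'
from h import *
import sys
s=read_state(); print(s['time'],s['tcp_pos'],s['joints'])
im=get_image('top'); W=cloud(im); Z=W[...,2]
m=((Z>9)&(Z<110)).astype(np.uint8)
n,l,st,c=cv2.connectedComponentsWithStats(m,connectivity=8)
for i in range(1,n):
    if not 100<st[i,4]<700: continue
    P=W[l==i]; r=cv2.minAreaRect(P[:,:2].astype(np.float32)); print('top',round(np.nanpercentile(P[:,2],95)),np.round([*r[0],*r[1]]))
if len(sys.argv)>1: cv2.imwrite(sys.argv[1],im['color'])
E
python3 look.py
```

```text
8.475 [521.86153143 367.66173908 129.35359614] [ 6.13755138e-01  5.05022441e-01 -2.81553823e-02  1.03567906e+00
 -4.46807191e-06  2.18345799e+00]
top 97 [774. 153.  60.  66.]
top 27 [739.  55.  82.  83.]
top 18 [ 579. -442.   32.   33.]
top 65 [ 520. -231.   51.   49.]
top 27 [ 513. -351.   48.   52.]
top 18 [ 489. -457.   32.   31.]
```

{"method": "step_arm", "body": {
  "increments": [
    [[0, -0.5, 0], [0, 0, 0], 0],
    [[0, -1, 0], [0, 0, 0], 0]
  ]
}}

```text
time: 8.78
tcp_pos: [521.5, 266.8, 127.6]
orientation: [2.218, 2.224, 0.002]
force: [0.7, -0.2, 0.9]
opening: 85.2
gripper_force: 0.0
```

{"method": "step_arm", "body": {
  "increments": [
    [[0, -0.5, 0], [0, 0, 0], 0],
    [[0, -1, 0], [0, 0, 0], 0]
  ]
}}

```text
time: 9.02
tcp_pos: [521.3, 165.9, 127.4]
orientation: [2.22, 2.223, 0.001]
force: [1.5, 0.5, 0.4]
opening: 85.2
gripper_force: 0.0
```

{"method": "step_arm", "body": {
  "increments": [
    [[0, -0.5, 0], [0, 0, 0], 0],
    [[0, -1, 0], [0, 0, 0], 0]
  ]
}}

```text
time: 9.28
tcp_pos: [521.4, 65.8, 127.4]
orientation: [2.22, 2.223, 0.001]
force: [1.0, -0.2, -1.0]
opening: 85.4
gripper_force: 0.0
```

{"method": "step_arm", "body": {
  "increments": [
    [[0, -0.5, 0], [0, 0, 0], 0],
    [[0, -1, 0], [0, 0, 0], 0]
  ]
}}

```text
time: 9.52
tcp_pos: [521.4, -34.3, 127.5]
orientation: [2.22, 2.222, 0.001]
force: [0.9, 1.6, 0.8]
opening: 85.4
gripper_force: 0.0
```

{"method": "step_arm", "body": {
  "increments": [
    [[0, -0.5, 0], [0, 0, 0], 0],
    [[0, -1, 0], [0, 0, 0], 0]
  ]
}}

```text
time: 9.78
tcp_pos: [521.4, -134.4, 127.5]
orientation: [2.22, 2.222, 0.001]
force: [0.9, 0.8, 0.7]
opening: 85.7
gripper_force: 0.0
```

{"method": "step_arm", "body": {
  "increments": [
    [[-0.02, -0.5, 0], [0, 0, 0], 0],
    [[-0.02, -1, -0.2], [0, 0, 0], 0],
    [[-0.02, -1, -0.2], [0, 0, 0], 0],
    [[-0.02, -1, -0.2], [0, 0, 0], 0]
  ]
}}

```text
time: 10.28
tcp_pos: [519.0, -232.5, 107.1]
orientation: [-2.22, -2.221, -0.0]
force: [0.5, 0.4, -0.6]
opening: 85.5
gripper_force: 0.0
```

```bash
python3 look.py
```

```text
10.275 [ 519.02872414 -232.45965958  107.08276647] [-4.21349125e-01  4.12754802e-01 -2.49224052e-01  9.09708241e-01
  4.69104516e-04  1.14890486e+00]
top 96 [772. 155.  58.  65.]
top 27 [738.  55.  83.  82.]
top 62 [ 520. -218.   24.   51.]
```

{"method": "step_arm", "body": {
  "increments": [
    [[0.01, 0.02, -0.4], [0, 0, 0], 0],
    [[0.01, 0.02, -0.8], [0, 0, 0], 0],
    [[0.01, 0.02, -0.88], [0, 0, 0], 0],
    [[0.01, 0.02, -0.88], [0, 0, 0], 0],
    [[0.01, 0.02, -0.88], [0, 0, 0], 1],
    [[0.01, 0.02, -0.88], [0, 0, 0], 1],
    [[0.01, 0.02, -0.88], [0, 0, 0], 1],
    [[0.01, 0.02, -0.88], [0, 0, 0], 1],
    [[0.01, 0.02, -0.88], [0, 0, 0], 1],
    [[0.01, 0.02, -0.4], [0, 0, 0], 1],
    [[0.01, 0.02, 0.1], [0, 0, 0], 1],
    [[0.01, 0.02, 0.1], [0, 0, 0], 1]
  ]
}}

```text
time: 11.82
tcp_pos: [523.9, -232.4, 122.3]
orientation: [2.214, 2.216, 0.006]
force: [0.4, -0.8, -1.9]
opening: 47.0
gripper_force: 63.0
```

{"method": "step_arm", "body": {
  "increments": [
    [[0, 0.5, 0], [0, 0, 0], 1],
    [[0, 1, 0], [0, 0, 0], 1]
  ]
}}

```text
time: 12.08
tcp_pos: [519.7, -130.1, 116.6]
orientation: [-2.222, -2.22, 0.0]
force: [0.2, 0.3, -1.6]
opening: 47.1
gripper_force: 62.9
```

{"method": "step_arm", "body": {
  "increments": [
    [[0, 0.5, 0], [0, 0, 0], 1],
    [[0, 1, 0], [0, 0, 0], 1]
  ]
}}

```text
time: 12.32
tcp_pos: [519.4, -29.3, 116.5]
orientation: [-2.22, -2.221, 0.001]
force: [0.8, 0.1, -1.6]
opening: 47.1
gripper_force: 62.9
```

{"method": "step_arm", "body": {
  "increments": [
    [[0, 0.5, 0], [0, 0, 0], 1],
    [[0, 1, 0], [0, 0, 0], 1]
  ]
}}

```text
time: 12.58
tcp_pos: [519.5, 70.6, 116.5]
orientation: [-2.22, -2.222, 0.002]
force: [0.5, 0.5, -1.3]
opening: 47.5
gripper_force: 62.9
```

{"method": "step_arm", "body": {
  "increments": [
    [[0, 0.5, 0], [0, 0, 0], 1],
    [[0, 1, 0], [0, 0, 0], 1]
  ]
}}

```text
time: 12.82
tcp_pos: [519.5, 170.5, 116.4]
orientation: [-2.22, -2.222, 0.002]
force: [-0.1, 0.1, -1.8]
opening: 47.4
gripper_force: 62.9
```

{"method": "step_arm", "body": {
  "increments": [
    [[0, 0.5, 0], [0, 0, 0], 1],
    [[0, 1, 0], [0, 0, 0], 1]
  ]
}}

```text
time: 13.08
tcp_pos: [519.5, 270.4, 116.3]
orientation: [-2.22, -2.222, 0.002]
force: [0.8, 0.3, -1.7]
opening: 47.1
gripper_force: 62.9
```

{"method": "step_arm", "body": {
  "increments": [
    [[0.03, 0.27, 0], [0, 0, 0], 1],
    [[0.03, 0.27, 0], [0, 0, 0], 1],
    [[0.03, 0.27, 0], [0, 0, 0], 1]
  ]
}}

```text
time: 13.45
tcp_pos: [522.5, 295.2, 116.4]
orientation: [-2.22, -2.222, 0.004]
force: [-1.1, -0.8, -1.5]
opening: 46.9
gripper_force: 62.9
```

{"method": "step_arm", "body": {
  "increments": [
    [[0.02, 0.01, -0.5], [0, 0, 0], 1],
    [[0.02, 0.01, -0.85], [0, 0, 0], 1],
    [[0.02, 0.01, -0.93], [0, 0, 0], 1],
    [[0.02, 0.01, -0.94], [0, 0, 0], 1],
    [[0.02, 0.01, -0.94], [0, 0, 0], 1],
    [[0.02, 0.01, -0.94], [0, 0, 0], 0.3],
    [[0.02, 0.01, -0.94], [0, 0, 0], 0],
    [[0.02, 0.01, -0.94], [0, 0, 0], 0],
    [[0.02, 0.01, -0.5], [0, 0, 0], 0],
    [[0.02, 0.01, 0], [0, 0, 0], 0],
    [[0.02, 0.01, 0.1], [0, 0, 0], 0]
  ]
}}

```text
time: 14.82
tcp_pos: [527.9, 298.7, 131.3]
orientation: [2.219, 2.221, 0.011]
force: [-0.1, 0.7, -0.4]
opening: 85.2
gripper_force: 0.0
```

{"method": "step_arm", "body": {
  "increments": [
    [[0, -0.5, 0], [0, 0, 0], 0],
    [[0, -1, 0], [0, 0, 0], 0]
  ]
}}

```text
time: 15.08
tcp_pos: [525.1, 196.6, 126.8]
orientation: [2.218, 2.225, -0.0]
force: [1.0, 0.5, 0.1]
opening: 85.3
gripper_force: 0.0
```

```bash
python3 look.py pics/top1.png
```

```text
15.075 [525.12756758 196.60514693 126.79916284] [ 3.58365825e-01  3.83441575e-01 -2.40084842e-01  9.47455117e-01
 -2.19900616e-04  1.92629400e+00]
top 96 [773. 154.  58.  65.]
top 27 [738.  55.  82.  82.]
top 19 [ 579. -442.   32.   31.]
top 26 [ 512. -353.   51.   50.]
top 18 [ 489. -458.   35.   31.]
top 63 [427. 280. 249.  51.]
```

View pics/top1.png

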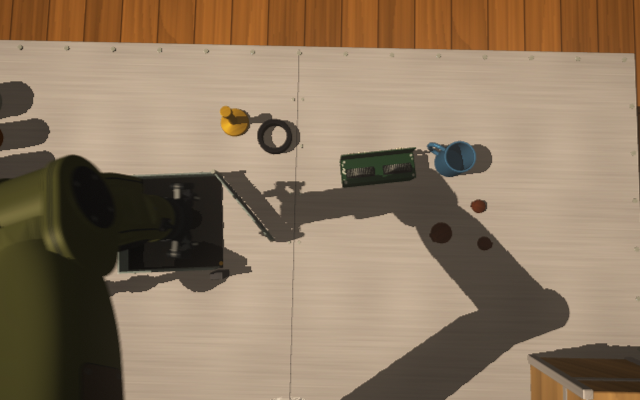

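The picture shows the arm over the pen, the castanets still at (441,233), and the bystanders unmoved.

{"method": "step_arm", "body": {
  "increments": [
    [[0, -0.5, 0], [0, 0, 0], 0],
    [[-0.02, -1, 0], [0, 0, 0], 0]
  ]
}}

```text
time: 15.38
tcp_pos: [523.0, 96.2, 126.6]
orientation: [-2.219, -2.223, 0.001]
force: [0.8, -1.0, 0.9]
opening: 85.2
gripper_force: 0.0
```

{"method": "step_arm", "body": {
  "increments": [
    [[0, -0.5, 0], [0, 0, 0], 0],
    [[-0.02, -1, 0], [0, 0, 0], 0]
  ]
}}

```text
time: 15.62
tcp_pos: [521.0, -4.1, 126.6]
orientation: [-2.22, -2.222, 0.001]
force: [0.3, 0.1, -0.8]
opening: 85.5
gripper_force: 0.0
```

{"method": "step_arm", "body": {
  "increments": [
    [[0, -0.5, 0], [0, 0, 0], 0],
    [[-0.02, -1, 0], [0, 0, 0], 0]
  ]
}}

```text
time: 15.88
tcp_pos: [519.0, -104.1, 126.6]
orientation: [-2.22, -2.222, 0.0]
force: [0.1, 0.8, 0.3]
opening: 85.4
gripper_force: 0.0
```

{"method": "step_arm", "body": {
  "increments": [
    [[0, -0.5, 0], [0, 0, 0], 0],
    [[-0.02, -1, 0], [0, 0, 0], 0]
  ]
}}

```text
time: 16.12
tcp_pos: [517.1, -204.1, 126.6]
orientation: [-2.22, -2.222, 0.0]
force: [0.7, 0.7, 0.1]
opening: 85.1
gripper_force: 0.0
```

{"method": "step_arm", "body": {
  "increments": [
    [[0, -0.5, 0], [0, 0, 0], 0],
    [[-0.02, -1, 0], [0, 0, 0], 0]
  ]
}}

```text
time: 16.38
tcp_pos: [515.1, -304.1, 126.5]
orientation: [-2.22, -2.222, -0.0]
force: [0.4, 0.3, 0.1]
opening: 85.2
gripper_force: 0.0
```

{"method": "step_arm", "body": {
  "increments": [
    [[-0.02, -0.47, -0.2], [0, 0, 0], 0],
    [[-0.02, -0.47, -0.7], [0, 0, 0], 0],
    [[-0.02, -0.47, -0.7], [0, 0, 0], 0],
    [[-0.02, -0.47, -0.7], [0, 0, 0], 0]
  ]
}}

```text
time: 16.88
tcp_pos: [513.6, -349.3, 57.8]
orientation: [-2.219, -2.223, 0.0]
force: [0.8, -0.7, 1.4]
opening: 85.2
gripper_force: 0.0
```

```bash
python3 - <<'E'
from h import *
im=get_image('wrist'); W=cloud(im); Z=W[...,2]
m=((Z>9)&(Z<110)).astype(np.uint8)
n,l,st,c=cv2.connectedComponentsWithStats(m,connectivity=8)
for i in range(1,n):
    if st[i,4]<300: continue
    P=W[l==i]; r=cv2.minAreaRect(P[:,:2].astype(np.float32)); print('w',st[i],round(np.nanpercentile(P[:,2],95)),np.round([*r[0],*r[1]]))
cv2.imwrite('pics/w1.png',im['color'])
E
```

```text
w [  529     0   111   140 14307] 60 [ 636. -251.   19.   71.]
w [ 278  201   77   78 4555] 25 [ 510. -354.   49.   51.]
w [  514   204   126   196 15587] 84 [ 677. -368.   63.   83.]
w [ 169  267   63   82 2888] 108 [ 464. -349.   15.   24.]
w [ 410  267   65   82 2903] 108 [ 562. -349.   24.   15.]
w [ 382  331   44   40 1282] 17 [ 576. -444.   35.   30.]
w [265 347  43  24 727] 16 [ 487. -452.   19.   33.]
```

View pics/w1.png

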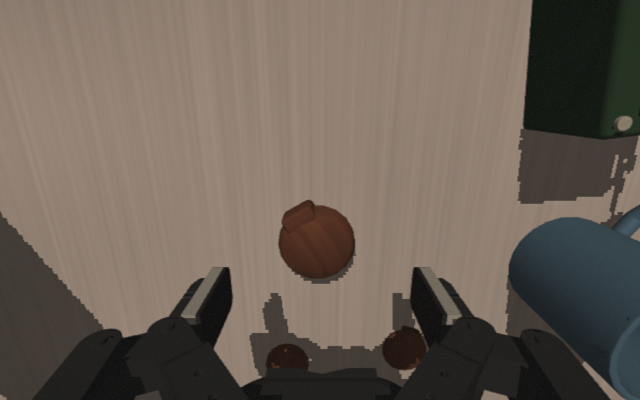

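The wrist picture shows the castanets at (316,241), about (511,-353) in the world, between the open fingers.

{"method": "step_arm", "body": {
  "increments": [
    [[-0.02, -0.03, -0.35], [0, 0, 0], 0],
    [[-0.02, -0.03, -0.54], [0, 0, 0], 0],
    [[-0.02, -0.03, -0.54], [0, 0, 0], 0],
    [[-0.02, -0.03, -0.54], [0, 0, 0], 1],
    [[-0.02, -0.03, -0.54], [0, 0, 0], 1],
    [[-0.02, -0.03, -0.54], [0, 0, 0], 1],
    [[-0.02, -0.03, -0.54], [0, 0, 0], 1],
    [[-0.02, -0.03, -0.54], [0, 0, 0], 1],
    [[-0.02, -0.03, -0.54], [0, 0, 0], 1],
    [[-0.02, -0.03, 0], [0, 0, 0], 1],
    [[-0.02, -0.03, 0.5], [0, 0, 0], 1],
    [[-0.02, -0.03, 0.5], [0, 0, 0], 1]
  ]
}}

```text
time: 18.42
tcp_pos: [514.9, -355.2, 113.2]
orientation: [2.212, 2.215, 0.003]
force: [0.2, -0.1, -0.6]
opening: 49.6
gripper_force: 62.6
```

{"method": "step_arm", "body": {
  "increments": [
    [[0, 0.5, 0], [0, 0, 0], 1],
    [[0.03, 1, 0.1], [0, 0, 0], 1]
  ]
}}

```text
time: 18.68
tcp_pos: [513.0, -251.5, 116.1]
orientation: [-2.22, -2.219, 0.001]
force: [0.4, 0.1, 0.1]
opening: 49.8
gripper_force: 62.6
```

{"method": "step_arm", "body": {
  "increments": [
    [[0, 0.5, 0], [0, 0, 0], 1],
    [[0.03, 1, 0], [0, 0, 0], 1]
  ]
}}

```text
time: 18.92
tcp_pos: [516.6, -151.1, 116.8]
orientation: [-2.22, -2.221, 0.0]
force: [0.9, 0.4, -0.1]
opening: 50.1
gripper_force: 62.6
```

{"method": "step_arm", "body": {
  "increments": [
    [[0, 0.5, 0], [0, 0, 0], 1],
    [[0.03, 1, 0], [0, 0, 0], 1]
  ]
}}

```text
time: 19.18
tcp_pos: [519.5, -51.1, 116.7]
orientation: [-2.22, -2.222, 0.001]
force: [0.0, -0.2, -0.5]
opening: 50.2
gripper_force: 62.6
```

{"method": "step_arm", "body": {
  "increments": [
    [[0, 0.5, 0], [0, 0, 0], 1],
    [[0.03, 1, 0], [0, 0, 0], 1]
  ]
}}

```text
time: 19.42
tcp_pos: [522.5, 48.8, 116.8]
orientation: [-2.22, -2.222, 0.001]
force: [0.7, -0.1, -0.2]
opening: 49.8
gripper_force: 62.6
```

{"method": "step_arm", "body": {
  "increments": [
    [[0, 0.5, 0], [0, 0, 0], 1],
    [[0.03, 1, 0], [0, 0, 0], 1]
  ]
}}

```text
time: 19.68
tcp_pos: [525.5, 148.7, 116.7]
orientation: [-2.22, -2.222, 0.002]
force: [0.9, -0.4, -0.9]
opening: 50.0
gripper_force: 62.6
```

{"method": "step_arm", "body": {
  "increments": [
    [[0, 0.5, 0], [0, 0, 0], 1],
    [[0.02, 0.8, 0], [0, 0, 0], 1],
    [[0.02, 0.8, 0], [0, 0, 0], 1],
    [[0.02, 0.8, 0], [0, 0, 0], 1]
  ]
}}

```text
time: 20.18
tcp_pos: [527.7, 226.5, 116.7]
orientation: [-2.22, -2.222, 0.003]
force: [-0.4, -0.4, -0.4]
opening: 50.1
gripper_force: 62.6
```

```bash
python3 - <<'E'
from h import *
im=get_image('wrist'); W=cloud(im); Z=W[...,2]
m=((Z>50)&(Z<75)).astype(np.uint8)
n,l,st,c=cv2.connectedComponentsWithStats(m,connectivity=8)
for i in range(1,n):
    if st[i,4]<300: continue
    P=W[l==i]; r=cv2.minAreaRect(P[:,:2].astype(np.float32)); print('w',st[i],round(np.nanpercentile(P[:,2],95)),np.round([*r[0],*r[1]]))
cv2.imwrite('pics/w2.png',im['color'])
E
```

```text
w [ 265    0   89   48 3224] 67 [521. 352.  24.  50.]
w [ 277   84   78   79 4788] 67 [524. 295.  48.  50.]
w [463 267  25  23 341] 66 [640. 187.  10.  10.]
w [ 139  273   35   43 1102] 62 [403. 171.  17.  30.]
w [423 275  48  38 687] 61 [622. 171.  36.   7.]
w [620 298  20  28 358] 63 [767. 157.  17.  10.]
w [320 332  64  42 769] 61 [552. 109.  64.   7.]
```

View pics/w2.png

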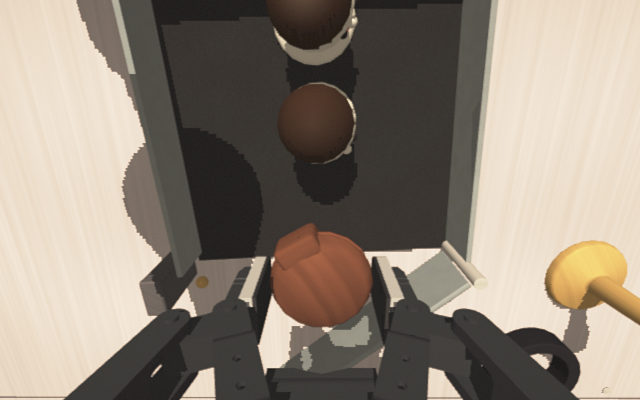

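The wrist picture shows both dolls standing in the pen at (316,122) and (312,20), with the castanets held over its gate side.

{"method": "step_arm", "body": {
  "increments": [
    [[0, 0.03, -0.5], [0, 0, 0], 1],
    [[0, 0.03, -0.95], [0, 0, 0], 1],
    [[0, 0.03, -1], [0, 0, 0], 1],
    [[0, 0.03, -1], [0, 0, 0], 1]
  ]
}}

```text
time: 20.72
tcp_pos: [528.8, 229.5, 18.0]
orientation: [2.222, 2.221, 0.0]
force: [0.3, 0.3, -0.4]
opening: 50.4
gripper_force: 62.6
```

{"method": "step_arm", "body": {
  "increments": [
    [[0, 0, -0.09], [0, 0, 0], 1],
    [[0, 0, -0.09], [0, 0, 0], 1],
    [[0, 0, -0.09], [0, 0, 0], 0.3],
    [[0, 0, -0.09], [0, 0, 0], 0],
    [[0, 0, -0.09], [0, 0, 0], 0],
    [[0, 0, 0.3], [0, 0, 0], 0],
    [[0, 0, 0.8], [0, 0, 0], 0],
    [[0, 0, 1], [0, 0, 0], 0],
    [[0, 0, 1], [0, 0, 0], 0]
  ]
}}

```text
time: 21.85
tcp_pos: [529.9, 230.9, 119.3]
orientation: [2.219, 2.221, 0.007]
force: [-0.0, -0.6, -0.5]
opening: 85.1
gripper_force: 0.0
```

```bash
python3 - <<'E'
from h import *
im=get_image('wrist'); W=cloud(im); X,Y,Z=W[...,0],W[...,1],W[...,2]
for lo,hi in((55,75),(20,35)):
  m=((Z>lo)&(Z<hi)&(X>425)&(X<620)&(Y>195)&(Y<400)).astype(np.uint8)
  n,l,st,c=cv2.connectedComponentsWithStats(m,connectivity=8)
  for i in range(1,n):
    if st[i,4]<300: continue
    P=W[l==i]; r=cv2.minAreaRect(P[:,:2].astype(np.float32)); print('w',lo,st[i],round(np.nanpercentile(P[:,2],95)),np.round([*r[0],*r[1]]))
g=(Z>50)&(Z<66)&(Y>40)&(Y<175)&(X>460)&(X<650);P=W[g][:,:2].astype(np.float32); print(cv2.fitLine(P,cv2.DIST_HUBER,0,.01,.01).ravel(),P.min(0),P.max(0))
E
```

```text
w 55 [ 264    0   82   54 3413] 67 [521. 354.  46.  27.]
w 55 [ 276   95   72   74 4076] 67 [524. 294.  46.  46.]
w 20 [ 289  178   60   60 2684] 28 [527. 230.  48.  50.]
[  0.75269514   0.65836924 570.5285     127.508125  ] [529.297    91.29744] [603.7126  156.22113]
```

All three props are in the pen: dolls at (521,~368) and (524,295), castanets at (527,230). The next job is shutting the gate, with the fingers closed and pushing on its outer face.

{"method": "step_arm", "body": {
  "increments": [
    [[0.1, -0.5, 0], [0, 0, 0], 1],
    [[0.2, -1, 0], [0, 0, 0], 1]
  ]
}}

```text
time: 22.15
tcp_pos: [547.2, 129.4, 115.3]
orientation: [-2.217, -2.224, 0.004]
force: [0.2, -0.4, -0.1]
opening: 51.8
gripper_force: 0.0
```

{"method": "step_arm", "body": {
  "increments": [
    [[0, -0.5, 0], [0, 0, 0], 1],
    [[0.01, -0.9, 0], [0, 0, 0], 1],
    [[0.01, -0.9, -0.4], [0, 0, 0], 1],
    [[0.01, -0.9, -0.9], [0, 0, 0], 1],
    [[0.01, -0.9, -0.93], [0, 0, 0], 1],
    [[0.01, -0.9, -0.93], [0, 0, 0], 1]
  ]
}}

```text
time: 22.9
tcp_pos: [548.9, 40.3, 24.1]
orientation: [-2.219, -2.222, 0.002]
force: [1.6, -0.4, -0.3]
opening: 0.1
gripper_force: 0.0
```

{"method": "step_arm", "body": {
  "increments": [
    [[-0.13, 0.24, 0], [0, 0, 0], 1],
    [[-0.25, 0.4, 0], [0, 0, 0], 1],
    [[-0.37, 0.54, 0], [0, 0, 0], 1],
    [[-0.46, 0.68, 0], [0, 0, 0], 1],
    [[-0.54, 0.83, 0], [0, 0, 0], 1],
    [[-0.58, 0.95, 0], [0, 0, 0], 1],
    [[-0.6, 1, 0], [0, 0, 0], 1],
    [[-0.6, 1, 0], [0, 0, 0], 1]
  ]
}}

```text
time: 23.9
tcp_pos: [489.4, 140.6, 24.2]
orientation: [2.22, 2.223, -0.0]
force: [0.7, 0.6, 0.0]
opening: 0.0
gripper_force: 0.0
```

{"method": "step_arm", "body": {
  "increments": [
    [[-0.02, 0.05, 0], [0, 0, 0], 1],
    [[-0.03, 0.1, 0], [0, 0, 0], 1],
    [[-0.04, 0.15, 0], [0, 0, 0], 1],
    [[-0.04, 0.19, 0], [0, 0, 0], 1],
    [[-0.04, 0.22, 0], [0, 0, 0], 1],
    [[-0.04, 0.22, 0], [0, 0, 0], 1]
  ]
}}

```text
time: 24.65
tcp_pos: [485.2, 162.5, 24.3]
orientation: [-2.22, -2.222, 0.0]
force: [0.4, -0.1, -0.1]
opening: -0.0
gripper_force: 0.4
```

{"method": "step_arm", "body": {
  "increments": [
    [[0, 0.03, 0], [0, 0, 0], 1],
    [[0, 0.03, 0], [0, 0, 0], 1],
    [[0, 0.05, 0], [0, 0, 0], 1],
    [[0, 0.05, 0], [0, 0, 0], 1]
  ]
}}

```text
time: 25.15
tcp_pos: [485.1, 162.6, 24.3]
orientation: [2.217, 2.215, -0.011]
force: [1.5, -14.8, 4.6]
opening: 0.3
gripper_force: 7.3
```

```bash
cat > gate.py <<'E'
from h import *
im=get_image('scene'); W=cloud(im); X,Y,Z=W[...,0],W[...,1],W[...,2]
g=(Z>51)&(Z<64)&(Y>100)&(Y<196)&(X>425)&(X<630)
for a,b in((425,465),(510,630)):
  P=W[g&(X>a)&(X<b)][:,:2].astype(np.float32); print(a,len(P),cv2.fitLine(P,cv2.DIST_HUBER,0,.01,.01).ravel() if len(P)>5 else '')
cv2.imwrite('pics/g.png',cv2.resize(im['color'][90:210,300:500],None,fx=4,fy=4))
E
python3 gate.py
```

```text
425 0 
510 166 [9.9775958e-01 6.6901192e-02 5.7204370e+02 1.7841182e+02]
```

View pics/g.png

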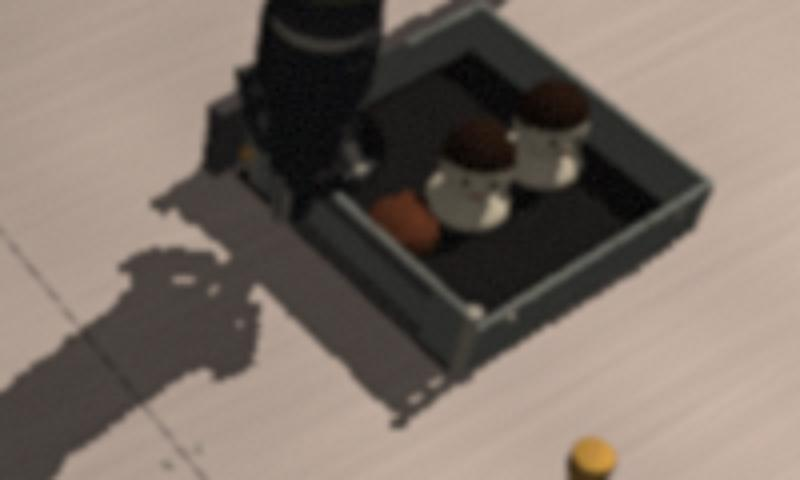

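The gate is flush in the picture: its line runs at 0.067 rad against the pen's 0.06, and the tool pushed against the stop with 15 N. Now I back off, rise, and look again.

{"method": "step_arm", "body": {
  "increments": [
    [[0, -0.1, 0], [0, 0, 0], 1],
    [[0, -0.3, 0], [0, 0, 0], 1],
    [[0, -0.5, 0.3], [0, 0, 0], 1],
    [[0, -0.9, 0.8], [0, 0, 0], 1],
    [[0.1, -1, 1], [0, 0, 0], 1],
    [[0.1, -1, 1], [0, 0, 0], 1]
  ]
}}

```text
time: 25.95
tcp_pos: [497.9, 67.2, 126.2]
orientation: [2.22, 2.219, 0.008]
force: [-0.0, 0.1, -0.5]
opening: -0.2
gripper_force: 0.0
```

{"method": "step_arm", "body": {
  "increments": [
    [[0.3, -0.5, 0.3], [0, 0, 0], 1],
    [[0.3, -1, 0.6], [0, 0, 0], 1],
    [[0.3, -1, 0.6], [0, 0, 0], 1]
  ]
}}

```text
time: 26.32
tcp_pos: [526.8, -34.6, 185.1]
orientation: [2.223, 2.217, 0.003]
force: [0.9, -0.1, -0.8]
opening: -0.2
gripper_force: 0.0
```

```bash
python3 gate.py; python3 - <<'E'
from h import *
s=read_state(); print(s['time'],s['tcp_pos'],s['joints'])
im=get_image('wrist'); print('cam',-np.array(im['R']).T@np.array(im['t']),np.round(im['R'],2),im['fx'])
im=get_image('scene'); W=cloud(im); X,Y,Z=W[...,0],W[...,1],W[...,2]
m=(Z>63)&(Z<95)&(X>600)&(X<720)&(Y>-300)&(Y<-80)
P=W[m]; 
c=im['color'][205:295,240:340]; cv2.imwrite('pics/d1.png',cv2.resize(c,(800,600),interpolation=cv2.INTER_CUBIC))
im=get_image('top'); W=cloud(im); X,Y,Z=W[...,0],W[...,1],W[...,2]
R=(X>600)&(X<740)&(Y>-300)&(Y<-80)
P=W[R&(Z>85)][:,:2].astype(np.float32); print('plate',len(P),cv2.minAreaRect(P),cv2.fitLine(P,cv2.DIST_HUBER,0,.01,.01).ravel())
P=W[R&(Z>64)&(Z<85)]
for nm,Q in(('lamp',P[P[:,1]>-195]),('blue',P[P[:,1]<-195])):
  print(nm,len(Q),cv2.minAreaRect(Q[:,:2].astype(np.float32)),np.percentile(Q[:,2],98))
P=W[R&(Z>54)&(Z<64)][:,:2].astype(np.float32); print('box',cv2.minAreaRect(P))
E
```

```text
425 35 [9.9063683e-01 1.3652354e-01 4.4937796e+02 1.7130086e+02]
510 172 [9.9754018e-01 7.0096865e-02 5.7318005e+02 1.7827927e+02]
26.375 [525.51566497 -33.0789077  183.78598479] [-6.36228550e-02  2.87443508e-01 -2.26808791e-01  1.05652924e+00
  1.24929542e-03  1.50825502e+00]
cam [525.48742659  49.18617018 326.21113602] [[ 1.   -0.    0.  ]
 [-0.   -0.95  0.32]
 [-0.   -0.32 -0.95]] 313.02844146962923
plate 148 ((674.3485717773438, -192.45130920410156), (46.13193893432617, 167.73080444335938), 9.486700057983398) [ 1.2629884e-01 -9.9199224e-01  6.8730365e+02 -1.6151909e+02]
lamp 273 ((660.2637939453125, -152.07862854003906), (66.35163879394531, 89.84304809570312), 5.576038837432861) 83.96691127403376
blue 269 ((672.5438232421875, -238.39822387695312), (64.09622192382812, 74.75916290283203), 12.129079818725586) 84.37143941726168
box ((663.1599731445312, -192.72320556640625), (71.01757049560547, 170.37867736816406), 6.725745677947998)
```

View pics/d1.png

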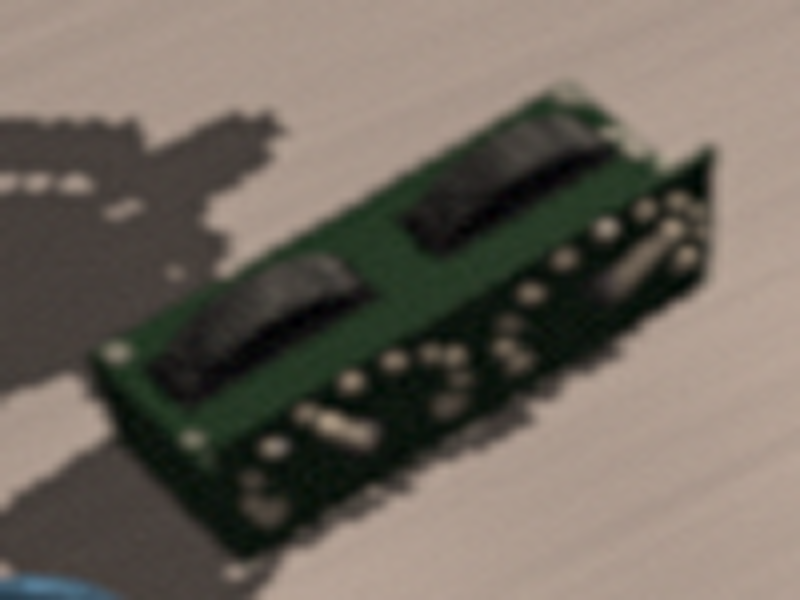

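The gate stays shut after backing off. In the dial crop, the blue pointer is near (340,430) and looks like click 3. The lamp pointer near (650,255) looks like 8. I'll check both by projecting the dial geometry into the image.

```bash
cat > dial.py <<'E'
from h import *
import sys
yaw=0.126; c,s=np.cos(yaw),np.sin(yaw); O=np.array([663.4-5.5*c,-192.8-5.5*s,0])
def dw(x,y,z): return O+np.array([c*x-s*y,s*x+c*y,z])
if __name__=='__main__':
    print('lamp',dw(-5,43,82),'blue',dw(-5,-43,82))
    im=get_image('scene'); g=cv2.cvtColor(im['color'],cv2.COLOR_BGR2GRAY).astype(np.float32)
    cr=cv2.resize(im['color'][205:295,240:340],(800,600),interpolation=cv2.INTER_CUBIC)
    for nm,y0 in(('lamp',43),('blue',-43)):
        best=[]
        for k in np.arange(-.5,10.6,.5):
            a=np.deg2rad((k-5)*24); v=[]
            for r in (6,9,12,15,18):
                u,w=pix(im,dw(37,y0+r*np.sin(a),50+r*np.cos(a))); v.append(cv2.remap(g,np.float32([[u]]),np.float32([[w]]),cv2.INTER_LINEAR)[0,0])
            best.append((round(float(np.mean(v))),float(k)))
        print(nm,sorted(best)[::-1][:5])
        for k in range(11):
            a=np.deg2rad((k-5)*24); u,w=pix(im,dw(37,y0+28*np.sin(a),50+28*np.cos(a)))
            cv2.circle(cr,(int((u-240+.5)*8),int((w-205+.5)*600/90)),3,(0,0,255),-1)
            cv2.putText(cr,str(k),(int((u-240+.5)*8),int((w-205+.5)*600/90)-6),0,.5,(0,255,255),1)
    cv2.imwrite(sys.argv[1],cr)
E
python3 dial.py pics/d2.png
```

```text
lamp [ 647.57956344 -151.46038477   82.        ] blue [ 658.38691414 -236.77861947   82.        ]
lamp [(95, 7.0), (94, 7.5), (89, 6.5), (85, 8.0), (77, 6.0)]
blue [(111, 4.0), (111, 3.5), (77, 3.0), (65, 4.5), (50, 2.5)]
```

View pics/d2.png

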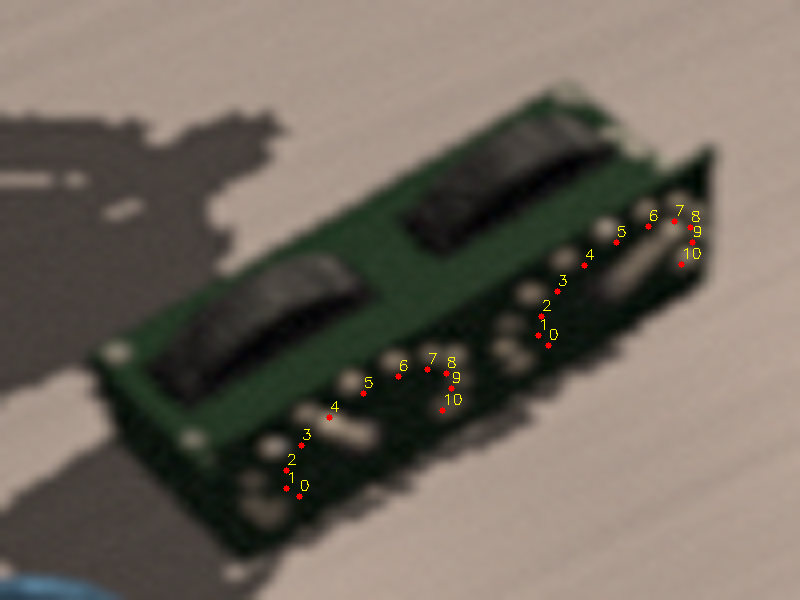

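Radius and offset aren't certain, so the readings are ambiguous (blue 3 or 4, lamp 7 or 8). I'll get a closer view with the wrist camera from beyond the plate. The same yaw also lines the fingers up with the dimmer.

{"method": "step_arm", "body": {
  "increments": [
    [[0.3, -0.2, 0], [0, 0, -0.11], 1],
    [[0.6, -0.5, 0], [0, 0, -0.22], 1],
    [[1, -0.8, 0], [0, 0, -0.33], 1],
    [[1, -0.8, 0], [0, 0, -0.44], 1],
    [[1, -0.8, 0], [0, 0, -0.55], 1],
    [[1, -0.8, 0], [0, 0, -0.66], 1],
    [[1, -0.8, 0], [0, 0, -0.77], 1],
    [[1, -0.8, 0], [0, 0, -0.88], 1],
    [[1, -0.8, 0], [0, 0, -0.92], 1]
  ]
}}

```text
time: 27.7
tcp_pos: [624.8, -110.9, 182.9]
orientation: [-3.134, -0.198, 0.004]
force: [0.1, 0.0, 0.6]
opening: -0.2
gripper_force: 0.0
```

{"method": "step_arm", "body": {
  "increments": [
    [[0.5, -0.4, 0], [0, 0, 0], 1],
    [[1, -0.8, -0.1], [0, 0, 0], 1],
    [[1, -0.8, -0.3], [0, 0, 0], 1],
    [[1, -0.8, -0.3], [0, 0, 0], 1]
  ]
}}

```text
time: 28.2
tcp_pos: [724.0, -191.1, 149.8]
orientation: [-3.132, -0.201, 0.011]
force: [-0.2, 0.1, 1.0]
opening: -0.2
gripper_force: 0.0
```

```bash
python3 - <<'E'
from h import *
s=read_state(); print(s['time'],s['tcp_pos'],s['orientation'],s['joints'])
im=get_image('wrist'); cv2.imwrite('pics/w3.png',im['color'])
for q in ('lamp_wheel_top','blue_wheel_top'):
  for r in models.spot_point('wrist',q)[:2]: print(q,r['p'],r['uv'],world(im,*r['uv']))
W=cloud(im);X,Y,Z=W[...,0],W[...,1],W[...,2]
R=(X>600)&(X<740)&(Y>-300)&(Y<-80)
P=W[R&(Z>86)&(Z<96)][:,:2].astype(np.float32); print('plate',len(P),cv2.minAreaRect(P))
P=W[R&(Z>55)&(Z<63)][:,:2].astype(np.float32); print('box',len(P),cv2.minAreaRect(P))
P=W[R&(Z>74)&(Z<86)]
for Q in(P[P[:,1]>-195],P[P[:,1]<-195]): print('wheel',len(Q),cv2.minAreaRect(Q[:,:2].astype(np.float32)),np.percentile(Q[:,2],[50,98]))
E
```

```text
28.2 [ 723.9733612  -191.11805483  149.84533167] [-3.13243698 -0.20051345  0.0107803 ] [-2.58272790e-01  7.01643393e-01  3.90922637e-01  1.26745425e+00
  4.10761739e-04  2.75546885e+00]
lamp_wheel_top 0.78 [262.8, 304.5] [ 647.2595613  -153.60651863   82.25797709]
plate 1250 ((691.1279296875, -190.3216552734375), (6.832635879516602, 169.69793701171875), 7.04654598236084)
box 3448 ((664.8139038085938, -193.20762634277344), (70.81201934814453, 170.80917358398438), 8.864556312561035)
wheel 1472 ((664.6914672851562, -147.47067260742188), (48.47399139404297, 77.68537902832031), 7.3052849769592285) [79.82201072 85.49743879]
wheel 1326 ((679.2064208984375, -237.8997039794922), (68.77147674560547, 51.627323150634766), 84.96478271484375) [80.2011894  85.51780575]
```

View pics/w3.png

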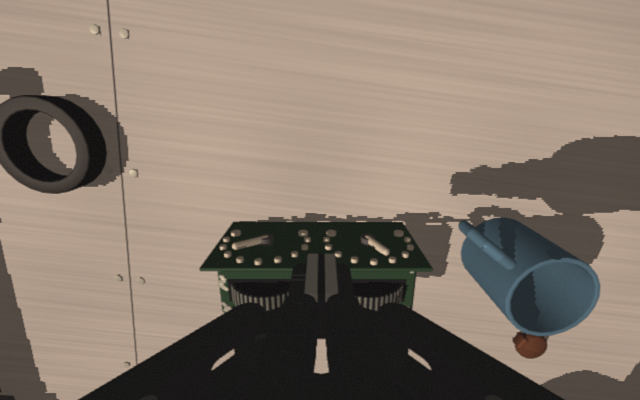

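The wrist picture shows the dials upside down, lamp at (260,242) and blue at (372,245). I enlarge it to count the studs.

```bash
python3 - <<'E'
import cv2
c=cv2.imread('pics/w3.png')[218:275,198:436]; c=cv2.flip(c,-1); cv2.imwrite('pics/w3c.png',cv2.resize(c,(800,400),interpolation=cv2.INTER_CUBIC))
E
```

```text
(no output)
```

View pics/w3c.png

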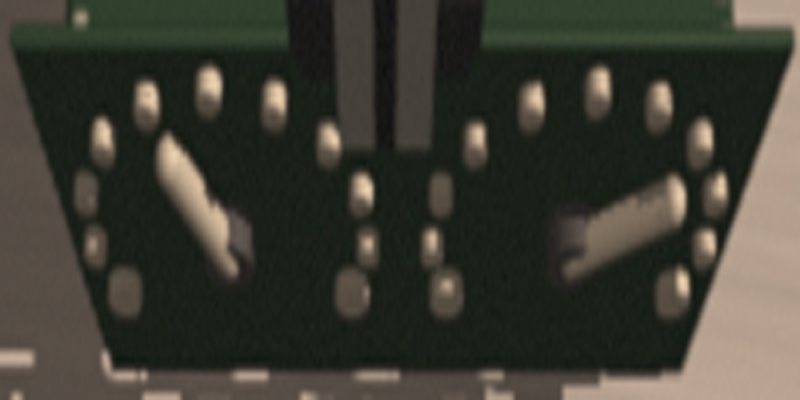

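The enlarged view reads clearly. The blue pointer aims at the stud at (147,100), which is click 4. The lamp pointer aims at (715,190), which is click 8. So lamp needs −5 clicks and blue +3. I start with a two-click trial stroke on the lamp wheel.

{"method": "step_arm", "body": {
  "increments": [
    [[-0.4, 0.26, 0], [0, 0, 0], 1],
    [[-0.78, 0.52, 0], [0, 0, 0], 1],
    [[-0.78, 0.52, -0.4], [0, 0, 0], 1],
    [[-0.78, 0.52, -0.6], [0, 0, 0], 1],
    [[-0.78, 0.52, -0.6], [0, 0, 0], 1]
  ]
}}

```text
time: 28.98
tcp_pos: [645.8, -139.6, 94.3]
orientation: [-3.135, -0.2, 0.003]
force: [0.9, -0.3, 0.5]
opening: -0.1
gripper_force: 0.0
```

{"method": "step_arm", "body": {
  "increments": [
    [[0, 0, -0.08], [0, 0, 0], 1],
    [[0, 0, -0.12], [0, 0, 0], 1],
    [[0, 0, -0.12], [0, 0, 0], 1],
    [[0, 0, -0.12], [0, 0, 0], 1]
  ]
}}

```text
time: 29.48
tcp_pos: [647.7, -140.9, 82.6]
orientation: [3.135, 0.199, 0.001]
force: [-0.4, 0.2, -0.3]
opening: 0.0
gripper_force: 0.0
```

{"method": "step_arm", "body": {
  "increments": [
    [[0, 0, 0], [0, 0, 0], 1],
    [[0, 0, -0.02], [0, 0, 0], 1],
    [[0, 0, -0.04], [0, 0, 0], 1],
    [[0, 0, -0.05], [0, 0, 0], 1],
    [[0, 0, -0.05], [0, 0, 0], 1]
  ]
}}

```text
time: 30.1
tcp_pos: [647.8, -140.8, 77.9]
orientation: [3.135, 0.199, 0.002]
force: [-0.6, 0.5, 5.6]
opening: -0.1
gripper_force: 2.5
```

{"method": "step_arm", "body": {
  "increments": [
    [[0.01, -0.06, 0], [0, 0, 0], 1],
    [[0.02, -0.12, 0], [0, 0, 0], 1],
    [[0.02, -0.18, 0], [0, 0, 0], 1],
    [[0.03, -0.24, 0], [0, 0, 0], 1],
    [[0.03, -0.28, 0], [0, 0, 0], 1],
    [[0.03, -0.28, 0], [0, 0, 0], 1],
    [[0.03, -0.28, 0], [0, 0, 0], 1]
  ]
}}

```text
time: 30.98
tcp_pos: [651.2, -169.7, 77.7]
orientation: [3.133, 0.198, 0.002]
force: [1.3, -3.4, 4.9]
opening: -0.1
gripper_force: 2.4
```

```bash
python3 dial.py pics/d3.png
```

```text
lamp [ 647.57956344 -151.46038477   82.        ] blue [ 658.38691414 -236.77861947   82.        ]
lamp [(77, 5.0), (69, 4.5), (66, 5.5), (54, 4.0), (43, 3.5)]
blue [(119, 4.0), (119, 3.5), (83, 3.0), (69, 4.5), (54, 2.5)]
```

{"method": "step_arm", "body": {
  "increments": [
    [[0, 0, 0.08], [0, 0, 0], 1],
    [[0, 0, 0.12], [0, 0, 0], 1],
    [[-0.02, 0.14, 0.12], [0, 0, 0], 1],
    [[-0.03, 0.28, 0.12], [0, 0, 0], 1],
    [[-0.03, 0.28, 0.06], [0, 0, 0], 1],
    [[-0.03, 0.28, 0], [0, 0, 0], 1],
    [[-0.03, 0.28, 0], [0, 0, 0], 1],
    [[-0.03, 0.28, 0], [0, 0, 0], 1]
  ]
}}

```text
time: 32.02
tcp_pos: [647.6, -141.0, 77.8]
orientation: [-3.135, -0.198, -0.001]
force: [-0.7, 0.3, 5.3]
opening: -0.2
gripper_force: 2.6
```

```bash
python3 dial.py pics/d3.png
```

```text
lamp [ 647.57956344 -151.46038477   82.        ] blue [ 658.38691414 -236.77861947   82.        ]
lamp [(82, 5.0), (71, 4.5), (65, 5.5), (57, 4.0), (45, 3.5)]
blue [(118, 3.5), (116, 4.0), (84, 3.0), (71, 4.5), (55, 2.5)]
```

{"method": "step_arm", "body": {
  "increments": [
    [[0.01, -0.06, 0], [0, 0, 0], 1],
    [[0.02, -0.12, 0], [0, 0, 0], 1],
    [[0.02, -0.18, 0], [0, 0, 0], 1],
    [[0.03, -0.24, 0], [0, 0, 0], 1],
    [[0.03, -0.28, 0], [0, 0, 0], 1],
    [[0.03, -0.28, 0], [0, 0, 0], 1],
    [[0.03, -0.28, 0], [0, 0, 0], 1],
    [[0.03, -0.28, 0.06], [0, 0, 0], 1],
    [[0.03, -0.28, 0.12], [0, 0, 0], 1],
    [[0.03, -0.28, 0.15], [0, 0, 0], 1]
  ]
}}

```text
time: 33.33
tcp_pos: [649.9, -168.4, 92.2]
orientation: [-3.135, -0.199, 0.002]
force: [0.1, 1.4, 0.3]
opening: 0.1
gripper_force: 0.0
```

```bash
python3 dial.py pics/d4.png
```

```text
lamp [ 647.57956344 -151.46038477   82.        ] blue [ 658.38691414 -236.77861947   82.        ]
lamp [(161, 2.5), (157, 3.0), (134, 2.0), (124, 3.5), (99, 1.5)]
blue [(118, 3.5), (117, 4.0), (82, 3.0), (68, 4.5), (53, 2.5)]
```

{"method": "step_arm", "body": {
  "increments": [
    [[0.05, -0.4, 0.05], [0, 0, 0], 1],
    [[0.11, -0.83, 0.05], [0, 0, 0], 1],
    [[0.11, -0.83, 0], [0, 0, 0], 1],
    [[0.11, -0.83, -0.08], [0, 0, 0], 1],
    [[0.11, -0.83, -0.14], [0, 0, 0], 1],
    [[0.11, -0.83, -0.14], [0, 0, 0], 1],
    [[0.11, -0.83, -0.14], [0, 0, 0], 1]
  ]
}}

```text
time: 34.25
tcp_pos: [661.2, -251.1, 78.9]
orientation: [-3.135, -0.2, 0.0]
force: [-2.4, -0.2, 4.6]
opening: 0.1
gripper_force: 1.9
```

{"method": "step_arm", "body": {
  "increments": [
    [[-0.01, 0.06, 0], [0, 0, 0], 1],
    [[-0.02, 0.12, 0], [0, 0, 0], 1],
    [[-0.02, 0.18, 0], [0, 0, 0], 1],
    [[-0.03, 0.24, 0], [0, 0, 0], 1],
    [[-0.03, 0.28, 0], [0, 0, 0], 1],
    [[-0.03, 0.28, 0], [0, 0, 0], 1],
    [[-0.03, 0.28, 0], [0, 0, 0], 1],
    [[-0.03, 0.28, 0.06], [0, 0, 0], 1],
    [[-0.03, 0.28, 0.12], [0, 0, 0], 1],
    [[-0.03, 0.28, 0.15], [0, 0, 0], 1]
  ]
}}

```text
time: 35.5
tcp_pos: [658.7, -224.0, 93.7]
orientation: [3.135, 0.198, 0.001]
force: [0.9, -0.2, -0.1]
opening: 0.1
gripper_force: 0.0
```

```bash
python3 dial.py pics/d5.png
```

```text
lamp [ 647.57956344 -151.46038477   82.        ] blue [ 658.38691414 -236.77861947   82.        ]
lamp [(160, 2.5), (155, 3.0), (132, 2.0), (123, 3.5), (97, 1.5)]
blue [(71, 6.0), (70, 5.5), (67, 6.5), (59, 5.0), (53, 7.0)]
```

Now to the wrist view beyond the plate again, for a sure reading of both dials.

{"method": "step_arm", "body": {
  "increments": [
    [[0, 0.1, 0.3], [0, 0, 0], 1],
    [[0.2, 0.2, 0.5], [0, 0, 0], 1],
    [[0.5, 0.3, 0.56], [0, 0, 0], 1],
    [[0.65, 0.33, 0.56], [0, 0, 0], 1],
    [[0.65, 0.33, 0.56], [0, 0, 0], 1],
    [[0.65, 0.33, 0.56], [0, 0, 0], 1]
  ]
}}

```text
time: 36.3
tcp_pos: [722.5, -190.9, 148.8]
orientation: [-3.135, -0.198, 0.002]
force: [0.7, 0.1, 0.1]
opening: -0.0
gripper_force: 0.0
```

```bash
python3 - <<'E'
from h import *
print(read_state()['tcp_pos'])
im=get_image('wrist'); c=cv2.flip(im['color'][214:280,194:440],-1); cv2.imwrite('pics/w4c.png',cv2.resize(c,(800,430),interpolation=cv2.INTER_CUBIC))
E
```

```text
[ 722.47622146 -190.9288117   148.7984009 ]
```

View pics/w4c.png

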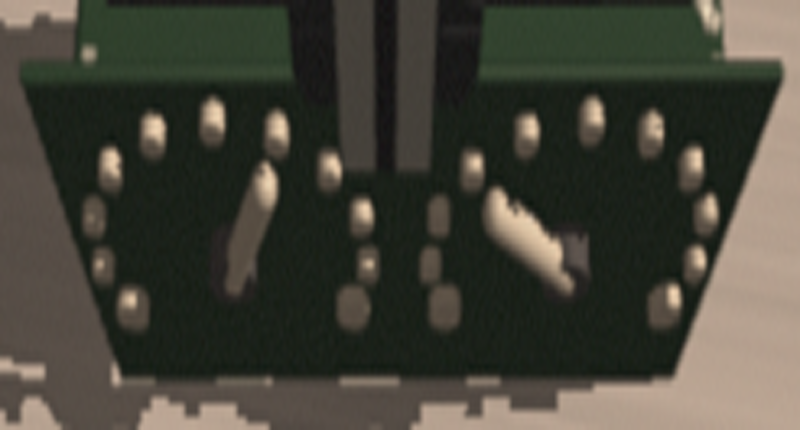

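The blue pointer sits at the stud at (275,130), which is click 6. The lamp pointer sits at (472,167), which is click 3, already right, so it had started at 7. Blue needs one more click up.

{"method": "step_arm", "body": {
  "increments": [
    [[-0.3, -0.27, 0], [0, 0, 0], 1],
    [[-0.63, -0.54, 0], [0, 0, 0], 1],
    [[-0.63, -0.54, -0.2], [0, 0, 0], 1],
    [[-0.63, -0.54, -0.4], [0, 0, 0], 1],
    [[-0.63, -0.54, -0.58], [0, 0, 0], 1],
    [[-0.63, -0.54, -0.65], [0, 0, 0], 1],
    [[-0.63, -0.54, -0.71], [0, 0, 0], 1],
    [[-0.63, -0.54, -0.71], [0, 0, 0], 1],
    [[-0.63, -0.54, -0.71], [0, 0, 0], 1]
  ]
}}

```text
time: 37.48
tcp_pos: [660.3, -245.0, 79.4]
orientation: [3.135, 0.199, 0.001]
force: [-3.6, -0.2, 3.7]
opening: 0.1
gripper_force: 2.1
```

{"method": "step_arm", "body": {
  "increments": [
    [[-0.01, 0.05, 0], [0, 0, 0], 1],
    [[-0.01, 0.1, 0], [0, 0, 0], 1],
    [[-0.02, 0.14, 0], [0, 0, 0], 1],
    [[-0.02, 0.14, 0], [0, 0, 0], 1],
    [[-0.02, 0.14, 0], [0, 0, 0], 1],
    [[-0.02, 0.14, 0.06], [0, 0, 0], 1],
    [[-0.02, 0.14, 0.12], [0, 0, 0], 1],
    [[-0.02, 0.14, 0.2], [0, 0, 0], 1]
  ]
}}

```text
time: 38.48
tcp_pos: [658.3, -230.6, 98.1]
orientation: [-3.135, -0.199, 0.001]
force: [0.1, 0.2, 0.2]
opening: 0.2
gripper_force: 0.0
```

{"method": "step_arm", "body": {
  "increments": [
    [[0, 0.1, 0.3], [0, 0, 0], 1],
    [[0.2, 0.3, 0.5], [0, 0, 0], 1],
    [[0.5, 0.4, 0.52], [0, 0, 0], 1],
    [[0.64, 0.4, 0.52], [0, 0, 0], 1],
    [[0.64, 0.4, 0.52], [0, 0, 0], 1],
    [[0.64, 0.4, 0.52], [0, 0, 0], 1]
  ]
}}

```text
time: 39.22
tcp_pos: [721.7, -190.9, 150.1]
orientation: [-3.135, -0.198, 0.002]
force: [-1.1, -0.4, 0.9]
opening: -0.0
gripper_force: 0.0
```

```bash
python3 - <<'E'
from h import *
print(read_state()['tcp_pos'])
im=get_image('wrist'); c=cv2.flip(im['color'][214:280,194:440],-1); cv2.imwrite('pics/w5c.png',cv2.resize(c,(800,430),interpolation=cv2.INTER_CUBIC))
E
python3 dial.py pics/d6.png
```

```text
[ 721.66067078 -190.85074848  150.08711683]
lamp [ 647.57956344 -151.46038477   82.        ] blue [ 658.38691414 -236.77861947   82.        ]
lamp [(165, 2.5), (160, 3.0), (136, 2.0), (127, 3.5), (102, 1.5)]
blue [(89, 7.0), (86, 6.5), (84, 7.5), (78, 6.0), (73, 8.0)]
```

View pics/w5c.png

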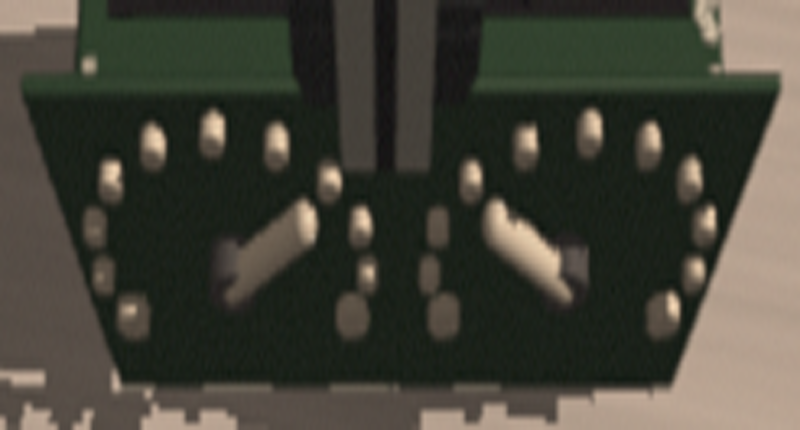

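The two pointers are now mirror images: blue at the stud at (328,182), click 7, and lamp at (472,180), click 3. One last check of the pen and gate before handing in.

```bash
python3 - <<'E'
from h import *
im=get_image('top'); W=cloud(im); X,Y,Z=W[...,0],W[...,1],W[...,2]
a=.06; c,s=np.cos(a),np.sin(a); px=c*(X-524.3)+s*(Y-296.2); py=-s*(X-524.3)+c*(Y-296.2)
m=((abs(px)<104)&(abs(py)<104)&(Z>12)).astype(np.uint8)
n,l,st,_=cv2.connectedComponentsWithStats(m)
for i in range(1,n):
    if st[i,4]>30: k=l==i; print(st[i,4],np.round([px[k].min(),px[k].max(),py[k].min(),py[k].max(),np.percentile(Z[k],95)]))
m=((Z>9)&(Z<110)).astype(np.uint8)
n,l,st,c_=cv2.connectedComponentsWithStats(m)
for i in range(1,n):
    if 100<st[i,4]<1200: P=W[l==i]; print('out',np.round(P.mean(0)),st[i,4])
g=(Z>51)&(Z<66)&(abs(px)<95)&(py<-104)&(py>-135)
for lo in(-95,-32,32): k=g&(px>lo)&(px<lo+63); print('gate py',k.sum(),np.median(py[k]))
E
python3 gate.py
```

```text
962 [-22.  66. -27.  71.  68.]
363 [-22.  26. -91. -38.  30.]
out [772. 153.  34.] 562
out [738.  55.  23.] 531
out [ 664. -115.   61.] 202
out [ 489. -457.   15.] 156
gate py 97 -117.10732939115329
gate py 106 -117.07472822250442
gate py 94 -117.0827654254849
425 36 [9.9952698e-01 3.0754326e-02 4.4802197e+02 1.7103456e+02]
510 170 [9.9769831e-01 6.7809597e-02 5.7085547e+02 1.7836020e+02]
```

```bash
python3 -c "
from h import *
print(env.hand_in())"
```

```text
the job is handed in; nothing more can be done
None
```

The job is handed in, with no verdict returned: both doll heads and the castanets (no knocker or flask was on the table) are in the pen, the gate is shut on its catch, the lamp wheel reads click 3 and the blue wheel click 7.

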